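# Probe the jacks on a base plate for the high one

### The arm

A 6-joint arm with a two-finger parallel gripper is mounted at the origin on the work surface. World frame = base frame: x ahead of the robot, y to its left, z up, the work surface at z = 0. Lengths are in m, angles in degrees, forces in N, time in s.
With the tool pointing down it reaches from about 0.375 to 0.9 m from the base axis. Payload 3.1 kg.
Tool frame: the origin (TCP) lies on the centre line of the jaws, within the pads' length; the fingertips stand 25 mm ahead of it and the grasp point (between the pads) lies 6 mm ahead of it; y points along the fingers, x is the direction in which the jaws open and shut, and the axes are right-handed (so a half turn about y gives the same grasp; the last joint's range is limited). The gripper opens to 87 mm and grips with 3 to 60 N. Pads are 19 mm wide; open, the fingers measure 117 mm over their backs; the gripper's body (75 mm by 190 mm) begins 51 mm behind the grasp point.
Start: joints at [57.725, 30.224, 82.088, -0, 67.689, -10.227], TCP at [0.235, 0.579, 0.248] pointing down, gripper open.
Joint ranges: [-176.69, 176.69], [-43.24, 126.21], [12.49, 139.97], [-82, 262], [0, 151.66], [-163.58, 163.58]. Speed limits (degrees/s): [159.86, 159.86, 180, 180, 180, 180].

### API

Orientations are given as a 3x3 rotation matrix whose columns are the frame's x, y, z axes.
In Python, from rig import * gives the robot as it stands.
- The arm moves only by the tool play_rows, never from a script. Its argument "commands" is a list of rows, each a list of 2 entries, a list of its own where there are three numbers: the shift along the world's x, y, z in m, then the turn, a rotation vector about the world's x, y, z in rad. A call has 1 to 10 rows; each row is the pose to reach, as a shift and turn from the pose commanded when the call began; what a row does not reach only later rows make up. A row lasts 1/8 s, in which the tool goes at most 62.5 mm and 10.7 degrees, less where a joint would pass 70% of its speed; a pose out of reach is approached as far as the arm can. A call with a gripper value outside its range is refused whole. "gripper" is the finger opening in m, from 0 to 0.087, set as the call begins (left out, the last holds). The fingers move at their own pace and stop on an object; the grip force is fixed at half the most. Time passes only in rows, so rows that repeat a pose let the fingers close. It gives the time, the measured TCP pose, the force and the opening at its end, in the units of the state.
- read_state(): the state, without advancing time (a new reading comes with each control period).
- capture(name): name is "scene" or "top" or "wrist"; returns a dict with "frame" (400x640x3 uint8, red, green, blue), "depth" (400x640 float32, m along the optical axis (not along the pixel's ray), 0 where there is no reading), "mtx" (3x3 intrinsics, pixels), "dist_coeffs" ([k1, k2, p1, p2, k3] as OpenCV has them; the pictures are not rectified), "cam_to_world" (4x4, takes a point from camera to world coordinates); the wrist camera has in their place "hand_eye" (4x4, takes a point from camera to tool coordinates, whose origin is the TCP and whose axes are the tool frame's). Camera axes: x right, y down, z forward; pixel columns grow to the right and rows downward; lengths in m; the calibration is good to about 2 mm. A picture is of the moment at which its call begins: read the wrist's pose just before it.
- hand_in(): hands the job in, once; it reports no verdict.
The state is a dict: "time_s": time; "joint_positions": joint angles; "qvel": joint speeds; "tau": joint torques, N m; "position": TCP position; "tcp_rot": TCP orientation; "force": force on the tool from outside, world axes, zero at the start; "moment": the same for the moment, N m; "opening": opening from 0.0 (shut) to 1.0 (fully open).
Only numpy, scipy, OpenCV 4.12 (cv2) and the standard library are available. Lean on these libraries where they do the work, as an engineer would, in place of code of your own. Each camera call takes 0.05 s, during which the arm holds its last target. There are 200 camera calls.

### The job

Pick up the dial probe and touch its flat foot down on the middle of each of the three jack heads on the base plate in turn, beginning with the jack furthest to the robot's left and working to the right. Then leave the probe standing upright by itself on the middle of the head that is the highest of the three, to mark it for lowering.

Things in the scene. Friction and masses are not known exactly. Their poses are not given: they have to be found in the camera images.
- probe: The dial probe, standing upright and loose on the bench to the robot's right of the base plate: a flat round steel foot 40 mm across and 12 mm thick, a 14 mm spindle from 12 to 35 mm above the underside, then a plain aluminium barrel 34 mm across from 35 to 85 mm with a black rim and a white dial face on top; 89 mm tall in all, about 0.3 kg. Round about its axis; take it by the barrel. The origin is the centre of the foot's underside; z points up along the spindle.
- jack_a: One of three fixed, rigid screw jacks on the dark steel base plate (160 x 340 x 12 mm): a dark conical foot 44 mm across, a 14 mm screw, a flat round bright head 46 mm across, 8 mm thick. The heads stand 62, 74 and 92 mm above the bench; which is where changes. Origin: centre of the head's flat top; z up. A shorter loose jack off the plate is not one of the three.
- jack_b: Another of the three jacks on the base plate, alike but for its height (see jack_a).
- jack_c: Another of the three jacks on the base plate, alike but for its height (see jack_a).
Not all that is in view belongs to the job. What is shaped like the probe but yellow is not meant.

How it is judged (in metres and radians):
On the way, in this order (a step that is already met when the one before it is completed fails the run):
1. the probe's foot touches the leftmost jack's head, upright, within 18 mm of its middle (angle between probe's own z axis and vertical below 0.175 rad and ((y of each of jack_b, jack_c in the frame of jack_a below 0 m and horizontal distance between probe and jack_a below 0.018 m and contact force between probe and jack_a above 0.3 N) or (y of each of jack_a, jack_c in the frame of jack_b below 0 m and horizontal distance between probe and jack_b below 0.018 m and contact force between probe and jack_b above 0.3 N) or (y of each of jack_a, jack_b in the frame of jack_c below 0 m and horizontal distance between probe and jack_c below 0.018 m and contact force between probe and jack_c above 0.3 N))), for 0.05 s.
2. the probe's foot touches the middle jack's head, upright, within 18 mm of its middle (angle between probe's own z axis and vertical below 0.175 rad and ((y of jack_b in the frame of jack_a below 0 m and y of jack_c in the frame of jack_a above 0 m and horizontal distance between probe and jack_a below 0.018 m and contact force between probe and jack_a above 0.3 N) or (y of jack_b in the frame of jack_a above 0 m and y of jack_c in the frame of jack_a below 0 m and horizontal distance between probe and jack_a below 0.018 m and contact force between probe and jack_a above 0.3 N) or (y of jack_a in the frame of jack_b below 0 m and y of jack_c in the frame of jack_b above 0 m and horizontal distance between probe and jack_b below 0.018 m and contact force between probe and jack_b above 0.3 N) or (y of jack_a in the frame of jack_b above 0 m and y of jack_c in the frame of jack_b below 0 m and horizontal distance between probe and jack_b below 0.018 m and contact force between probe and jack_b above 0.3 N) or (y of jack_a in the frame of jack_c below 0 m and y of jack_b in the frame of jack_c above 0 m and horizontal distance between probe and jack_c below 0.018 m and contact force between probe and jack_c above 0.3 N) or (y of jack_a in the frame of jack_c above 0 m and y of jack_b in the frame of jack_c below 0 m and horizontal distance between probe and jack_c below 0.018 m and contact force between probe and jack_c above 0.3 N))), for 0.05 s.
3. the probe's foot touches the rightmost jack's head, upright, within 18 mm of its middle (angle between probe's own z axis and vertical below 0.175 rad and ((y of each of jack_b, jack_c in the frame of jack_a above 0 m and horizontal distance between probe and jack_a below 0.018 m and contact force between probe and jack_a above 0.3 N) or (y of each of jack_a, jack_c in the frame of jack_b above 0 m and horizontal distance between probe and jack_b below 0.018 m and contact force between probe and jack_b above 0.3 N) or (y of each of jack_a, jack_b in the frame of jack_c above 0 m and horizontal distance between probe and jack_c below 0.018 m and contact force between probe and jack_c above 0.3 N))), for 0.05 s.
At the end, for the whole second after the job is handed in: The probe, let go and at rest, stands upright (within 10 degrees) with its foot on the highest of the three jack heads (92 mm above the bench, within 6 mm), its middle within 18 mm of the head's middle (angle between probe's own z axis and vertical below 0.175 rad and (horizontal distance between probe and jack_a below 0.018 m or horizontal distance between probe and jack_b below 0.018 m or horizontal distance between probe and jack_c below 0.018 m) and height (world z) of probe between 0.086 and 0.098 m and linear speed of probe below 0.02 m/s and contact force between the fingers and probe below 0.1 N); the robot touches nothing.
It also fails if it takes over 53 s, if anything falls off the work surface, if the arm or the gripper's body presses on something with over 40 N, if the wrist force passes 120 N, or if a joint passes its speed limit or range.

## Working session

There is one attempt and no reset: what is moved stays moved. The work goes in short steps, Python scripts to look and compute and a tool call to move; the robot and the scene stay as the last step left them, time stands still between calls to the robot, and variables do not carry over. Pictures are saved under pics/ and viewed, about 8 in all and at most 12, crops included, and the job is handed in when it is done.

Besides the shell and the picture viewer there is one more tool, called after ">>>" in YAML: its name, and indented under it one key for each argument. play_rows: Moves the arm, as the interface text tells. Its arguments: {"type":"object","properties":{"commands":{"type":"array"},"gripper":{"type":"number"}},"required":["commands"]}

```bash
mkdir -p pics; cat > h.py <<'E'
from rig import *
import numpy as np, cv2
def snap(n):
    s=read_state(); c=capture(n)
    if 'hand_eye' in c:
        T=np.eye(4);T[:3,:3]=np.array(s['tcp_rot']);T[:3,3]=s['position'];c['T']=T@np.array(c['hand_eye'])
    else: c['T']=np.array(c['cam_to_world'])
    return c
def cloud(c):
    h,w=c['depth'].shape
    v,u=np.mgrid[:h,:w]
    p=cv2.undistortPoints(np.stack([u,v],-1).reshape(-1,1,2).astype(np.float64),np.array(c['mtx']),np.array(c['dist_coeffs'])).reshape(h,w,2)
    d=c['depth'][...,None]
    P=np.concatenate([p*d,d],-1)@c['T'][:3,:3].T+c['T'][:3,3]
    P[c['depth']<=0]=np.nan
    return P
def save(n,f): cv2.imwrite('pics/'+n+'.png',f[...,::-1])
E
python3 - <<'E'
from h import *
a=snap('top');b=snap('scene')
save('top0',a['frame']);save('scene0',b['frame'])
s=read_state();print(s['time_s'],s['position'],s['tcp_rot'],s['force'],s['opening'])
P=cloud(a);z=P[...,2]
print(a['T'].round(3))
for lo,hi in [(.03,.054),(.056,.067),(.068,.08),(.081,.087),(.087,.098),(.098,.13)]:
    m=((z>lo)&(z<hi)).astype(np.uint8)
    n,l,st,ce=cv2.connectedComponentsWithStats(m)
    for i in range(1,n):
        if st[i,4]>40:
            q=P[l==i];print(lo,hi,st[i],ce[i].round(),np.median(q,0).round(3),(q.max(0)-q.min(0)).round(3),a['frame'][l==i].mean(0).round())
E
```

```text
0.1 [0.23424643 0.57878178 0.24664778] [[ 3.75360150e-01 -1.03283520e-03 -9.26878466e-01]
 [ 9.26876994e-01 -1.68362315e-03  3.75361430e-01]
 [-1.94820054e-03 -9.99998049e-01  3.25346149e-04]] [0.56273771 0.47040794 0.60084772] 1.000521862706297
[[ 0.103 -0.973  0.206  0.28 ]
 [-0.995 -0.101  0.021 -0.076]
 [ 0.    -0.207 -0.978  1.187]
 [ 0.     0.     0.     1.   ]]
0.03 0.054 [  35   27   97   21 1222] [83. 37.] [0.878 0.62  0.036] [0.041 0.265 0.014] [103. 104. 109.]
0.03 0.054 [280  30  54  39 639] [306.  49.] [0.897 0.022 0.046] [0.094 0.131 0.024] [55. 59. 59.]
0.03 0.054 [152  34  51  24 245] [182.  51.] [0.85  0.34  0.042] [0.062 0.12  0.024] [31. 32. 33.]
0.03 0.054 [335  35  52  40 634] [361.  54.] [ 0.896 -0.123  0.046] [0.094 0.13  0.024] [55. 59. 59.]
0.03 0.054 [388  40  54  40 669] [416.  59.] [ 0.898 -0.264  0.046] [0.094 0.132 0.024] [54. 58. 58.]
0.03 0.054 [474 102  34  30 170] [490. 118.] [ 0.751 -0.457  0.043] [0.069 0.083 0.024] [76. 23. 22.]
0.03 0.054 [ 80 129  17  35 187] [ 90. 148.] [0.573 0.53  0.042] [0.088 0.023 0.024] [18. 32. 51.]
0.03 0.054 [510 131  
[... 2752 characters left out ...]
]
0.098 0.13 [ 42 110   8  13  65] [ 45. 116.] [0.624 0.621 0.11 ] [0.029 0.017 0.03 ] [21. 30. 43.]
0.098 0.13 [ 56 112  34  51 407] [ 79. 140.] [0.571 0.521 0.114] [0.119 0.048 0.032] [19. 33. 53.]
0.098 0.13 [  0 117  12  28 232] [  4. 129.] [0.583 0.715 0.112] [0.065 0.035 0.018] [31. 58. 96.]
0.098 0.13 [520 119  37  27 278] [538. 133.] [ 0.7   -0.551  0.114] [0.048 0.092 0.032] [77. 22. 20.]
0.098 0.13 [ 16 127  31  33 281] [ 37. 145.] [0.548 0.62  0.114] [0.072 0.062 0.031] [25. 37. 54.]
0.098 0.13 [556 143  39  24 246] [574. 155.] [ 0.655 -0.637  0.116] [0.042 0.091 0.032] [75. 22. 20.]
0.098 0.13 [247 392  19   8  67] [255. 396.] [0.053 0.037 0.109] [0.016 0.037 0.031] [29. 35. 39.]
```

View pics/top0.png

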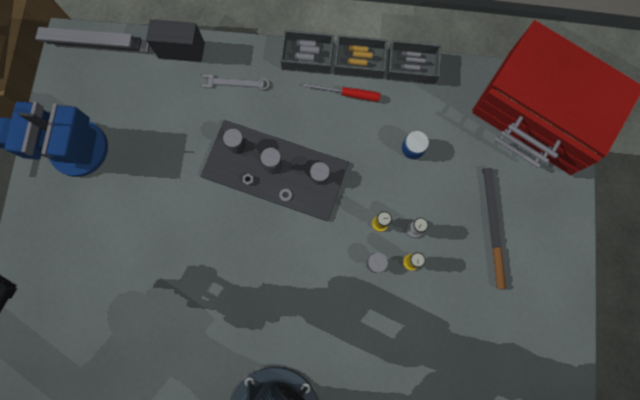

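View pics/scene0.png

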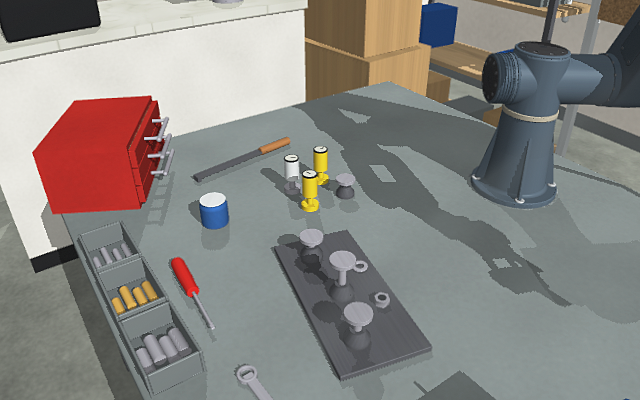

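The top view shows two yellow decoys at (382,220) and (415,261), plus a grey/aluminium probe at (419,227). The grey one is the probe. The short jack at (378,262) is off the plate. The plate jacks are at (232,138), (270,157) and (320,171), with heights of about 75, 93 and 63 mm, so the middle one is the highest. Next I confirm with a crop and start the approach.

```bash
python3 - <<'E'
import cv2
a=cv2.imread('pics/top0.png')[195:285,355:445];b=cv2.imread('pics/scene0.png')[140:220,265:365]
cv2.imwrite('pics/crop.png',cv2.hconcat([cv2.resize(a,(390,390)),cv2.resize(b,(390,390))]))
E
```

```text
(no output)
```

View pics/crop.png

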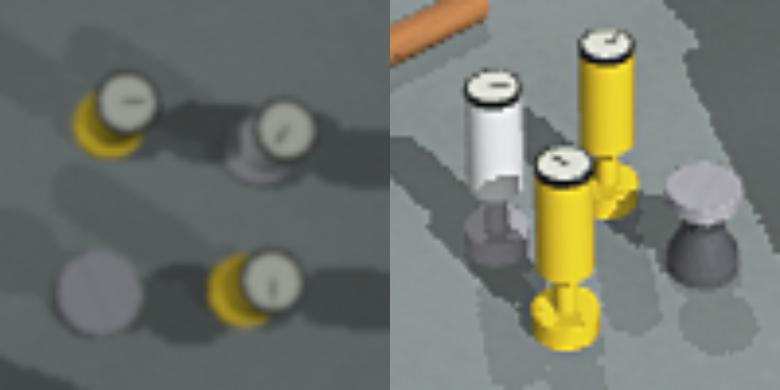

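>>> play_rows:
  commands:
    - [[0.05, -0.05, 0], [0, 0, -0.1]]
    - [[0.265, -0.43, 0], [0, 0, -0.4]]
    - [[0.265, -0.43, 0], [0, 0, -0.4]]
    - [[0.265, -0.43, 0], [0, 0, -0.4]]
    - [[0.265, -0.43, 0], [0, 0, -0.4]]
    - [[0.265, -0.43, 0], [0, 0, -0.4]]
    - [[0.265, -0.43, 0], [0, 0, -0.4]]
    - [[0.265, -0.43, 0], [0, 0, -0.4]]
    - [[0.265, -0.43, 0], [0, 0, -0.4]]
    - [[0.265, -0.43, 0], [0, 0, -0.4]]
  gripper: 0.087

```text
time_s: 1.35
position: [0.4992, 0.149, 0.2471]
tcp_rot: [[0.708, -0.002, -0.706], [0.706, 0.0, 0.708], [-0.001, -1.0, 0.001]]
force: [0.6, 0.4, -0.1]
opening: 0.997
```

The crop confirms it: the aluminium probe is the one at top (419,227). The other two have yellow barrels and feet. Next I hover over it.

>>> play_rows:
  commands:
    - [[0, -0.05, 0], [0, 0, 0]]
    - [[-0.042, -0.44, 0], [0, 0, 0]]
    - [[-0.042, -0.44, 0], [0, 0, 0]]
    - [[-0.042, -0.44, 0], [0, 0, 0]]
    - [[-0.042, -0.44, 0], [0, 0, 0]]
    - [[-0.042, -0.44, 0], [0, 0, 0]]
    - [[-0.042, -0.44, 0], [0, 0, 0]]
    - [[-0.042, -0.44, 0], [0, 0, 0]]
    - [[-0.042, -0.44, 0], [0, 0, 0]]
    - [[-0.042, -0.44, 0], [0, 0, 0]]

```text
time_s: 2.6
position: [0.4576, -0.2879, 0.2473]
tcp_rot: [[0.705, -0.001, -0.709], [0.709, 0.002, 0.705], [0.001, -1.0, 0.002]]
force: [-0.2, 0.2, 0.1]
opening: 1.005
```

```bash
python3 - <<'E'
from h import *
c=snap('wrist');save('w1',c['frame']);s=read_state();print(s['time_s'],s['position'])
P=cloud(c);z=P[...,2]
m=((z>.08)&(z<.1)).astype(np.uint8)
n,l,st,ce=cv2.connectedComponentsWithStats(m)
for i in range(1,n):
    if st[i,4]>100:
        q=P[l==i];print(st[i],((q.max(0)+q.min(0))/2).round(4),np.median(q,0).round(4),(q.max(0)-q.min(0)).round(3))
E
```

```text
2.65 [ 0.45771689 -0.28796766  0.24738313]
[251 123  35  33 904] [ 0.3784 -0.2884  0.0858] [ 0.3785 -0.2879  0.0884] [0.034 0.034 0.011]
[367 126  34  33 906] [ 0.4646 -0.206   0.0854] [ 0.464  -0.2061  0.0884] [0.034 0.034 0.01 ]
[306 178  32  33 800] [ 0.4586 -0.2905  0.0857] [ 0.4578 -0.2901  0.0883] [0.034 0.034 0.011]
```

View pics/w1.png

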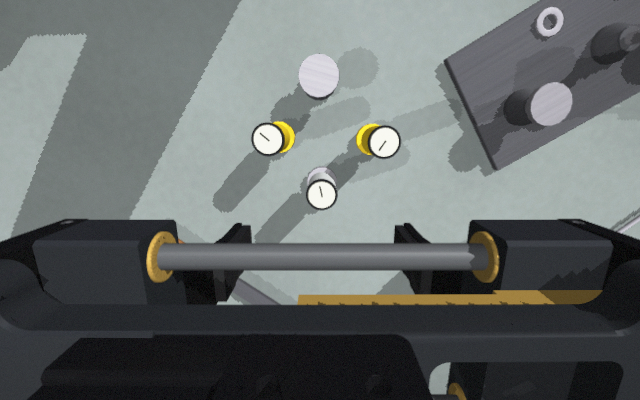

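The wrist view shows the probe at (321,193) with both neighbours clear of the jaw line. Its position is (0.458, -0.290) in both views. I go straight down and close.

>>> play_rows:
  commands:
    - [[0.0005, -0.0025, -0.03], [0, 0, 0]]
    - [[0.0005, -0.0025, -0.075], [0, 0, 0]]
    - [[0.0005, -0.0025, -0.12], [0, 0, 0]]
    - [[0.0005, -0.0025, -0.15], [0, 0, 0]]
    - [[0.0005, -0.0025, -0.17], [0, 0, 0]]
    - [[0.0005, -0.0025, -0.18], [0, 0, 0]]
    - [[0.0005, -0.0025, -0.18], [0, 0, 0]]
    - [[0.0005, -0.0025, -0.18], [0, 0, 0]]

```text
time_s: 3.65
position: [0.4587, -0.2932, 0.0684]
tcp_rot: [[0.706, 0.001, -0.708], [0.708, -0.001, 0.706], [0.0, -1.0, -0.002]]
force: [-0.8, -0.7, -0.8]
opening: 0.998
```

>>> play_rows:
  commands:
    - [[0, 0, 0], [0, 0, 0]]
    - [[0, 0, 0], [0, 0, 0]]
    - [[0, 0, 0], [0, 0, 0]]
    - [[0, 0, 0], [0, 0, 0]]
    - [[0, 0, 0], [0, 0, 0]]
    - [[0, 0, 0], [0, 0, 0]]
    - [[0, 0, 0], [0, 0, 0]]
    - [[0, 0, 0], [0, 0, 0]]
  gripper: 0.02

```text
time_s: 4.65
position: [0.4583, -0.2931, 0.0676]
tcp_rot: [[0.707, 0.0, -0.707], [0.707, 0.0, 0.707], [0.0, -1.0, -0.0]]
force: [1.7, 0.1, 0.5]
opening: 0.383
```

>>> play_rows:
  commands:
    - [[0, 0, 0.01], [0, 0, 0]]
    - [[0, 0, 0.03], [0, 0, 0]]
    - [[0, 0, 0.055], [0, 0, 0]]
    - [[0, 0, 0.085], [0, 0, 0]]
    - [[0, 0, 0.115], [0, 0, 0]]
    - [[0, 0, 0.135], [0, 0, 0]]
    - [[0, 0, 0.147], [0, 0, 0]]
    - [[0, 0, 0.15], [0, 0, 0]]
    - [[0, 0, 0.15], [0, 0, 0]]

```text
time_s: 5.78
position: [0.4577, -0.2929, 0.217]
tcp_rot: [[0.707, -0.001, -0.708], [0.708, 0.001, 0.707], [-0.0, -1.0, 0.001]]
force: [0.2, -0.1, -3.5]
opening: 0.381
```

```bash
python3 - <<'E'
from h import *
s=read_state();print(s['time_s'],s['position'],s['force'],s['opening'])
c=snap('scene');P=cloud(c);x,y,z=P[...,0],P[...,1],P[...,2]
p=s['position']
print("jacks scene")
for q in [(.625,.172,.074),(.581,.072,.092),(.566,-.047,.062)]:
    m=(np.hypot(x-q[0],y-q[1])<.035)&(abs(z-q[2])<.006);Q=P[m];print(((Q.max(0)+Q.min(0))/2).round(4),np.median(Q,0).round(4),(Q.max(0)-Q.min(0)).round(3))
m=(np.hypot(x-p[0],y-p[1])<.04)&(z>.1)&(z<.17);Q=P[m]
for a in np.arange(.13,.17,.005):
    R=Q[(Q[:,2]>=a)&(Q[:,2]<a+.005)]
    if len(R): print(a.round(3),len(R),R.mean(0).round(4),np.ptp(R[:,:2],0).round(3))
print(Q[:,2].min())
v,u=np.where(m);print(u.min(),u.max(),v.min(),v.max())
u0,v0=int(np.median(u)),int(np.median(v))
save('held',cv2.resize(c['frame'][max(0,v0-60):v0+60,max(0,u0-80):u0+80],(640,480)))
E
```

```text
5.775 [ 0.45765509 -0.29290353  0.21700201] [ 0.18715136 -0.06463712 -3.45066099] 0.3807294293259975
jacks scene
[0.6256 0.1713 0.073 ] [0.628  0.1736 0.0747] [0.046 0.048 0.01 ]
[0.5825 0.072  0.0907] [0.5849 0.0751 0.0919] [0.045 0.046 0.009]
[ 0.568  -0.0459  0.0605] [ 0.5693 -0.0428  0.0622] [0.046 0.046 0.009]
0.145 2 [ 0.4513 -0.2771  0.1491] [0.014 0.001]
0.15 30 [ 0.463  -0.2797  0.1527] [0.034 0.025]
0.155 39 [ 0.4632 -0.2795  0.1572] [0.036 0.028]
0.16 93 [ 0.4583 -0.2877  0.1622] [0.04 0.04]
0.165 13 [ 0.4579 -0.288   0.1672] [0.012 0.01 ]
0.14871095577347365
282 299 125 136
```

View pics/held.png

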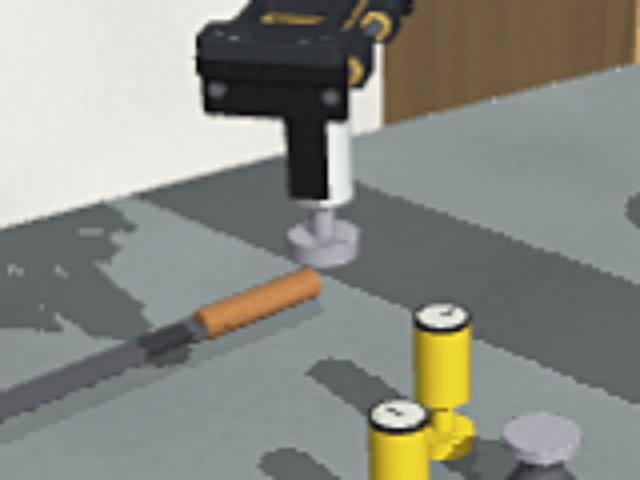

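The probe is held upright, with the foot underside at z ≈ 0.149 m and the yellow ones untouched. The jack centres from the two views agree to about 2 mm. I go to the left jack.

>>> play_rows:
  commands:
    - [[0.005, 0.014, 0], [0, 0, 0]]
    - [[0.017, 0.046, 0], [0, 0, 0]]
    - [[0.033, 0.093, 0], [0, 0, 0]]
    - [[0.052, 0.143, 0], [0, 0, 0]]
    - [[0.072, 0.199, 0], [0, 0, 0]]
    - [[0.092, 0.254, 0], [0, 0, 0]]
    - [[0.112, 0.31, 0], [0, 0, 0]]
    - [[0.13, 0.361, 0], [0, 0, 0]]
    - [[0.147, 0.407, 0], [0, 0, 0]]
    - [[0.158, 0.44, 0], [0, 0, 0]]

```text
time_s: 7.08
position: [0.6156, 0.1503, 0.2166]
tcp_rot: [[0.705, -0.002, -0.709], [0.709, 0.001, 0.705], [-0.001, -1.0, 0.002]]
force: [0.9, -1.2, -3.1]
opening: 0.383
```

>>> play_rows:
  commands:
    - [[0.006, 0.016, -0.005], [0, 0, 0]]
    - [[0.008, 0.022, -0.02], [0, 0, 0]]
    - [[0.0085, 0.0225, -0.04], [0, 0, 0]]
    - [[0.0085, 0.0225, -0.055], [0, 0, 0]]
    - [[0.0085, 0.0225, -0.062], [0, 0, 0]]
    - [[0.0085, 0.0225, -0.064], [0, 0, 0]]
    - [[0.0085, 0.0225, -0.064], [0, 0, 0]]
    - [[0.0085, 0.0225, -0.064], [0, 0, 0]]

```text
time_s: 8.07
position: [0.6251, 0.1692, 0.1543]
tcp_rot: [[0.707, 0.001, -0.707], [0.707, 0.0, 0.707], [0.001, -1.0, -0.001]]
force: [0.2, 0.5, -1.8]
opening: 0.388
```

```bash
cat > foot.py <<'E'
from h import *
s=read_state();p=np.array(s['position']);print(s['time_s'],p.round(4),s['force'].round(1) if hasattr(s['force'],'round') else s['force'])
fz=p[2]-.068
for n in ('scene','top'):
    c=snap(n);P=cloud(c)
    for lo,hi in ((-.02,-.004),(-.004,.003),(.003,.008),(.008,.016),(.03,.05)):
        m=(np.hypot(P[...,0]-p[0],P[...,1]-p[1])<.045)&(P[...,2]>fz+lo)&(P[...,2]<fz+hi);Q=P[m]
        if len(Q)>5: print(n,lo,len(Q),((Q.max(0)+Q.min(0))/2).round(4),np.ptp(Q,axis=0).round(3))
    if n=='scene':
        m=(np.hypot(P[...,0]-p[0],P[...,1]-p[1])<.045)&(P[...,2]>fz-.03)&(P[...,2]<fz+.05);v,u=np.where(m);u0,v0=int(np.median(u)),int(np.median(v))
        import sys;save(sys.argv[1],cv2.resize(c['frame'][max(0,v0-60):v0+60,max(0,u0-80):u0+80],(640,480)))
E
python3 foot.py left
```

```text
8.075 [0.6251 0.1692 0.1543] [ 0.2  0.5 -1.8]
scene -0.02 372 [0.6273 0.1722 0.0721] [0.043 0.047 0.011]
scene -0.004 21 [0.6272 0.1753 0.0881] [0.032 0.027 0.002]
scene 0.003 56 [0.6274 0.176  0.0918] [0.032 0.027 0.005]
scene 0.008 307 [0.6238 0.1711 0.0982] [0.039 0.038 0.008]
scene 0.03 79 [0.6329 0.179  0.1285] [0.036 0.033 0.016]
```

The foot is centred within 3 mm and about 12 mm above the head. I touch down gently.

>>> play_rows:
  commands:
    - [[0.002, 0.0005, -0.006], [0, 0, 0]]
    - [[0.002, 0.0005, -0.01], [0, 0, 0]]
    - [[0.002, 0.0005, -0.011], [0, 0, 0]]
    - [[0.002, 0.0005, -0.012], [0, 0, 0]]
    - [[0.002, 0.0005, -0.013], [0, 0, 0]]
    - [[0.002, 0.0005, -0.013], [0, 0, 0]]

```text
time_s: 8.93
position: [0.6263, 0.1698, 0.1416]
tcp_rot: [[0.707, -0.0, -0.708], [0.708, -0.0, 0.707], [-0.0, -1.0, -0.0]]
force: [-3.0, 0.8, 5.5]
opening: 0.381
```

>>> play_rows:
  commands:
    - [[0, 0, -0.0005], [0, 0, 0]]
    - [[0, 0, -0.0005], [0, 0, 0]]

```text
time_s: 9.18
position: [0.6263, 0.1698, 0.1416]
tcp_rot: [[0.707, 0.0, -0.708], [0.708, -0.0, 0.707], [-0.0, -1.0, -0.0]]
force: [-3.7, -1.5, 7.9]
opening: 0.388
```

```bash
python3 foot.py left2
```

```text
9.175 [0.6263 0.1698 0.1416] [-3.7 -1.5  7.9]
scene -0.02 33 [0.633  0.1769 0.0675] [0.031 0.036 0.004]
scene -0.004 191 [0.6276 0.1735 0.0731] [0.043 0.043 0.007]
scene 0.003 56 [0.6296 0.1757 0.0791] [0.031 0.03  0.005]
scene 0.008 312 [0.6249 0.1712 0.0854] [0.04  0.04  0.007]
scene 0.03 48 [0.6349 0.1801 0.1158] [0.033 0.03  0.015]
```

View pics/left2.png

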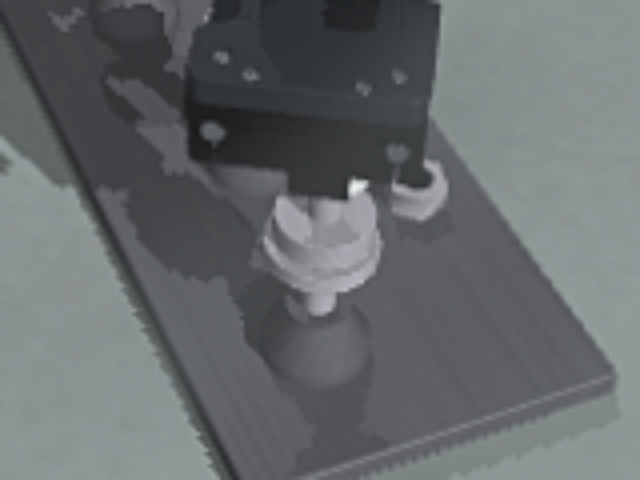

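Image: the foot is flat and centred on the left head, with a contact force of about 10 N above the carried baseline. Middle jack next.

>>> play_rows:
  commands:
    - [[0, 0, 0.01], [0, 0, 0]]
    - [[0, 0, 0.03], [0, 0, 0]]
    - [[-0.003, -0.006, 0.045], [0, 0, 0]]
    - [[-0.01, -0.024, 0.05], [0, 0, 0]]
    - [[-0.022, -0.05, 0.05], [0, 0, 0]]
    - [[-0.034, -0.078, 0.05], [0, 0, 0]]
    - [[-0.041, -0.095, 0.05], [0, 0, 0]]
    - [[-0.043, -0.099, 0.045], [0, 0, 0]]
    - [[-0.043, -0.099, 0.035], [0, 0, 0]]
    - [[-0.043, -0.099, 0.027], [0, 0, 0]]

```text
time_s: 10.52
position: [0.5836, 0.0715, 0.166]
tcp_rot: [[0.706, -0.001, -0.708], [0.708, 0.0, 0.706], [-0.0, -1.0, 0.001]]
force: [0.6, 0.4, -2.1]
opening: 0.387
```

>>> play_rows:
  commands:
    - [[0, 0, -0.004], [0, 0, 0]]
    - [[0, 0, -0.006], [0, 0, 0]]
    - [[0, 0, -0.007], [0, 0, 0]]
    - [[0, 0, -0.008], [0, 0, 0]]
    - [[0, 0, -0.0085], [0, 0, 0]]
    - [[0, 0, -0.0085], [0, 0, 0]]

```text
time_s: 11.28
position: [0.5838, 0.0709, 0.1596]
tcp_rot: [[0.707, 0.001, -0.708], [0.708, 0.0, 0.707], [0.001, -1.0, -0.001]]
force: [-1.5, 0.4, 6.5]
opening: 0.385
```

```bash
python3 foot.py mid
```

```text
11.275 [0.5838 0.0709 0.1596] [-1.5  0.4  6.5]
scene -0.02 36 [0.5868 0.0814 0.0799] [0.038 0.027 0.015]
scene -0.004 138 [0.5837 0.0743 0.0911] [0.044 0.042 0.007]
scene 0.003 56 [0.5846 0.0787 0.097 ] [0.034 0.029 0.005]
scene 0.008 256 [0.5831 0.0723 0.1036] [0.039 0.041 0.007]
scene 0.03 88 [0.589  0.0864 0.134 ] [0.041 0.017 0.015]
```

Contact is made (force from -2 to +6.5 N) and the foot is centred within 1 mm. Right jack next.

>>> play_rows:
  commands:
    - [[0, 0, 0.01], [0, 0, 0]]
    - [[0, 0, 0.025], [0, 0, 0]]
    - [[-0.001, -0.008, 0.032], [0, 0, 0]]
    - [[-0.004, -0.03, 0.032], [0, 0, 0]]
    - [[-0.007, -0.06, 0.032], [0, 0, 0]]
    - [[-0.011, -0.09, 0.032], [0, 0, 0]]
    - [[-0.014, -0.113, 0.025], [0, 0, 0]]
    - [[-0.0145, -0.1185, 0.01], [0, 0, 0]]
    - [[-0.0145, -0.1185, -0.01], [0, 0, 0]]
    - [[-0.0145, -0.1185, -0.022], [0, 0, 0]]

```text
time_s: 12.62
position: [0.5683, -0.0472, 0.1351]
tcp_rot: [[0.707, -0.002, -0.708], [0.708, 0.001, 0.707], [-0.001, -1.0, 0.002]]
force: [-1.3, 0.5, -2.7]
opening: 0.386
```

>>> play_rows:
  commands:
    - [[0, 0, -0.004], [0, 0, 0]]
    - [[0, 0, -0.006], [0, 0, 0]]
    - [[0, 0, -0.007], [0, 0, 0]]
    - [[0, 0, -0.008], [0, 0, 0]]
    - [[0, 0, -0.0083], [0, 0, 0]]
    - [[0, 0, -0.0083], [0, 0, 0]]

```text
time_s: 13.38
position: [0.5695, -0.0477, 0.1296]
tcp_rot: [[0.707, 0.002, -0.708], [0.708, -0.0, 0.707], [0.001, -1.0, -0.001]]
force: [-0.9, 0.4, 5.8]
opening: 0.384
```

```bash
python3 foot.py right
```

```text
13.375 [ 0.5695 -0.0477  0.1296] [-0.9  0.4  5.8]
scene -0.02 25 [ 0.5719 -0.0366  0.0498] [0.036 0.028 0.016]
scene -0.004 110 [ 0.5677 -0.0417  0.0611] [0.046 0.038 0.007]
scene 0.003 44 [ 0.5721 -0.0401  0.067 ] [0.033 0.028 0.004]
scene 0.008 200 [ 0.5685 -0.0466  0.0733] [0.04  0.04  0.007]
scene 0.03 80 [ 0.5747 -0.0321  0.1039] [0.04  0.022 0.015]
```

Right jack contacted and centred. I go back to the middle jack, the highest, and set the probe down lightly.

>>> play_rows:
  commands:
    - [[0, 0, 0.012], [0, 0, 0]]
    - [[0, 0, 0.035], [0, 0, 0]]
    - [[0, 0, 0.056], [0, 0, 0]]
    - [[0.002, 0.012, 0.062], [0, 0, 0]]
    - [[0.005, 0.04, 0.062], [0, 0, 0]]
    - [[0.009, 0.075, 0.062], [0, 0, 0]]
    - [[0.0125, 0.105, 0.062], [0, 0, 0]]
    - [[0.014, 0.1175, 0.055], [0, 0, 0]]
    - [[0.014, 0.1185, 0.045], [0, 0, 0]]
    - [[0.014, 0.1185, 0.038], [0, 0, 0]]

```text
time_s: 14.72
position: [0.5824, 0.0701, 0.1649]
tcp_rot: [[0.707, -0.002, -0.707], [0.707, -0.0, 0.707], [-0.002, -1.0, 0.001]]
force: [-0.1, 0.3, -2.7]
opening: 0.385
```

>>> play_rows:
  commands:
    - [[0, 0, -0.003], [0, 0, 0]]
    - [[0, 0, -0.005], [0, 0, 0]]
    - [[0, 0, -0.006], [0, 0, 0]]
    - [[0, 0, -0.0068], [0, 0, 0]]
    - [[0, 0, -0.0073], [0, 0, 0]]
    - [[0, 0, -0.0073], [0, 0, 0]]

```text
time_s: 15.48
position: [0.5833, 0.0706, 0.1596]
tcp_rot: [[0.707, 0.001, -0.708], [0.708, -0.0, 0.707], [0.0, -1.0, -0.001]]
force: [-0.9, -1.3, 1.6]
opening: 0.385
```

```bash
python3 foot.py place
```

```text
15.475 [0.5833 0.0706 0.1596] [-0.9 -1.3  1.6]
scene -0.02 32 [0.5863 0.0797 0.0857] [0.037 0.031 0.004]
scene -0.004 149 [0.5837 0.0732 0.0911] [0.043 0.045 0.007]
scene 0.003 50 [0.587  0.0772 0.0973] [0.029 0.03  0.005]
scene 0.008 259 [0.582  0.0718 0.1034] [0.04  0.04  0.007]
scene 0.03 92 [0.5893 0.0799 0.1344] [0.038 0.033 0.014]
```

View pics/place.png

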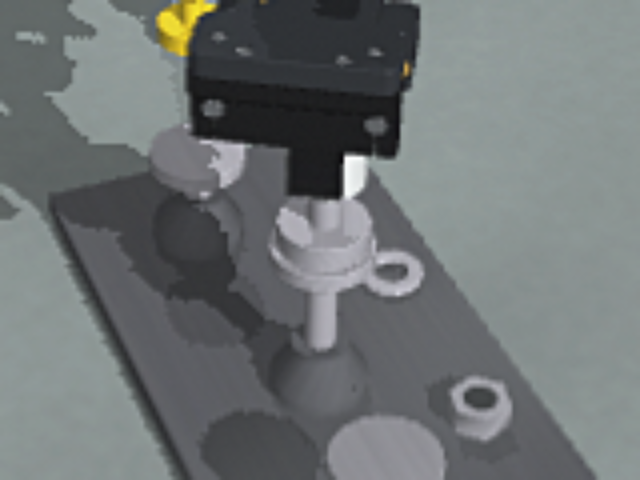

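The foot sits flat and centred on the middle (highest) head with light contact. I release to about 60 mm, then rise straight up.

>>> play_rows:
  commands:
    - [[0, 0, 0], [0, 0, 0]]
    - [[0, 0, 0], [0, 0, 0]]
    - [[0, 0, 0], [0, 0, 0]]
    - [[0, 0, 0], [0, 0, 0]]
    - [[0, 0, 0], [0, 0, 0]]
    - [[0, 0, 0], [0, 0, 0]]
    - [[0, 0, 0], [0, 0, 0]]
    - [[0, 0, 0], [0, 0, 0]]
  gripper: 0.075

```text
time_s: 16.58
position: [0.5831, 0.0708, 0.1589]
tcp_rot: [[0.707, -0.0, -0.708], [0.708, 0.0, 0.707], [-0.0, -1.0, 0.0]]
force: [-0.2, 0.3, 0.2]
opening: 0.86
```

>>> play_rows:
  commands:
    - [[0, 0, 0.005], [0, 0, 0]]
    - [[0, 0, 0.02], [0, 0, 0]]
    - [[0, 0, 0.04], [0, 0, 0]]
    - [[0, 0, 0.07], [0, 0, 0]]
    - [[0, 0, 0.1], [0, 0, 0]]
    - [[0, 0, 0.13], [0, 0, 0]]
    - [[0, 0, 0.15], [0, 0, 0]]
    - [[0, 0, 0.15], [0, 0, 0]]
    - [[0, 0, 0.15], [0, 0, 0]]

```text
time_s: 17.7
position: [0.5825, 0.0708, 0.3086]
tcp_rot: [[0.707, -0.001, -0.707], [0.707, 0.0, 0.707], [-0.001, -1.0, 0.001]]
force: [-0.9, 0.5, -0.7]
opening: 0.861
```

```bash
python3 - <<'E'
from h import *
s=read_state();print(s['time_s'],s['position'],s['force'],s['opening'])
c=snap('scene');P=cloud(c)
r=np.hypot(P[...,0]-.583,P[...,1]-.072)
for lo,hi in ((.086,.094),(.1,.108),(.172,.186)):
    Q=P[(r<.04)&(P[...,2]>lo)&(P[...,2]<hi)]
    if len(Q): print(lo,len(Q),((Q.max(0)+Q.min(0))/2).round(4),np.ptp(Q,axis=0).round(3))
save('end',c['frame'])
E
```

```text
17.7 [0.58250274 0.07079252 0.30862749] [-0.89273069  0.53002631 -0.71155396] 0.8614585997499249
0.086 160 [0.584 0.074 0.09 ] [0.045 0.043 0.008]
0.1 257 [0.582  0.0722 0.1039] [0.04  0.04  0.008]
0.172 298 [0.5821 0.0718 0.1778] [0.034 0.035 0.012]
```

View pics/end.png

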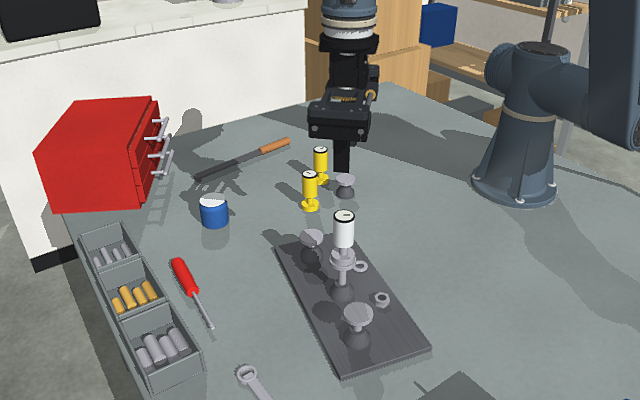

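The probe stands upright at (343,240) on the middle head. Its foot and top centres agree within 1 mm, and the gripper is clear.

```bash
python3 -c "
from rig import *
print(hand_in())"
```

```text
the job is handed in; nothing more can be done
None
```

I touched the aluminium probe down on the left (74 mm), middle (92 mm) and right (62 mm) jacks in that order. I then left it standing on the middle jack, the highest, and handed the job in at about 18 s; no verdict is reported.

- **Touches:** each one raised the vertical force by about 8–10 N. The foot was within about 3 mm of the middle of each head.
- **Final placing:** the probe stands upright, with its foot centre at (0.582, 0.072) and its top at (0.582, 0.072). The head's middle is at about (0.582, 0.072). The depth readings put the underside at about 92 mm.
- **Release:** the gripper is open and about 0.15 m above where it let go. Force readings are back at the noise level.
- **Disagreements:** the scene and top views differed by up to 2 mm on the jack centres, which is within calibration. No check failed.

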